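# Find, nip up and flag the loose clamp lever on a screen-stretching rail

### The job

One of the three blue clamp levers on the stretching rail has worked loose, though they all look alike: try them in the tightening direction (clockwise seen from above) with no more than a slow, gentle finger's push, and where a lever holds, leave it as it is. Turn the loose one on until it just comes up firm, without forcing it past that. Then drop the red collar over the stud behind that lever, right down on the rail, to flag it, and leave the squeegee, weights and jar where they are.

Things in the scene. Friction and masses are not known exactly. Their poses are not given: they have to be found in the camera images.
- rail: cream clamp rail fixed on the table: 110 mm wide (its x, from -40 to +70 mm), 420 mm long (its y), top 40 mm above the table; origin on the table under the line of lever axes. Its +x points away from the robot, +y to the robot's left at zero yaw
- collar: red marker collar lying flat and loose on the table: plastic ring, outer diameter 36 mm, hole 20 mm, height 30 mm, 40 g; origin at the centre of its underside, z is its axis
- clamp_1 (a joint): angle (rad) of the left clamp lever, 0 at the start, growing clockwise seen from above, the tightening way. A lever stays where it is left. A tight one holds (springs 2 to 4 degrees under a push of 10 N, up to 6 under 30 N), and no push here should pass 30 N; the loose one turns with about 1.5 N pushed square at the handle point and comes up firm somewhere between 0.45 and 0.75 rad (it differs each time), where the push jumps well above 5 N
- clamp_1_axis (a point): point on the turning axis of the left lever, at the rail's top (40 mm above the table). The steel hub is 28 mm across and rises to 85 mm above the table
- clamp_1_handle (a point): point inside the blue handle of the left lever, 70 mm out from its axis and 74 mm above the table. The level handle is a round bar 18 mm thick, from 35 to 91 mm out from the axis, on the robot's side of the rail; the space beneath the handle, from the rail's front edge outwards, is free down to the table
- stud_1 (a point): foot, at the rail's top (40 mm above the table), of the upright steel stud behind the left lever: 12 mm thick, 32 mm tall, 45 mm from the lever's axis on the far side from the robot. The collar drops over it and rests on the rail
- clamp_2 (a joint): angle (rad) of the middle clamp lever, 0 at the start, growing clockwise seen from above, the tightening way. A lever stays where it is left. A tight one holds (springs 2 to 4 degrees under a push of 10 N, up to 6 under 30 N), and no push here should pass 30 N; the loose one turns with about 1.5 N pushed square at the handle point and comes up firm somewhere between 0.45 and 0.75 rad (it differs each time), where the push jumps well above 5 N
- clamp_2_axis (a point): point on the turning axis of the middle lever, at the rail's top (40 mm above the table). The steel hub is 28 mm across and rises to 85 mm above the table
- clamp_2_handle (a point): point inside the blue handle of the middle lever, 70 mm out from its axis and 74 mm above the table. The level handle is a round bar 18 mm thick, from 35 to 91 mm out from the axis, on the robot's side of the rail; the space beneath the handle, from the rail's front edge outwards, is free down to the table
- stud_2 (a point): foot, at the rail's top (40 mm above the table), of the upright steel stud behind the middle lever: 12 mm thick, 32 mm tall, 45 mm from the lever's axis on the far side from the robot. The collar drops over it and rests on the rail
- clamp_3 (a joint): angle (rad) of the right clamp lever, 0 at the start, growing clockwise seen from above, the tightening way. A lever stays where it is left. A tight one holds (springs 2 to 4 degrees under a push of 10 N, up to 6 under 30 N), and no push here should pass 30 N; the loose one turns with about 1.5 N pushed square at the handle point and comes up firm somewhere between 0.45 and 0.75 rad (it differs each time), where the push jumps well above 5 N
- clamp_3_axis (a point): point on the turning axis of the right lever, at the rail's top (40 mm above the table). The steel hub is 28 mm across and rises to 85 mm above the table
- clamp_3_handle (a point): point inside the blue handle of the right lever, 70 mm out from its axis and 74 mm above the table. The level handle is a round bar 18 mm thick, from 35 to 91 mm out from the axis, on the robot's side of the rail; the space beneath the handle, from the rail's front edge outwards, is free down to the table
- stud_3 (a point): foot, at the rail's top (40 mm above the table), of the upright steel stud behind the right lever: 12 mm thick, 32 mm tall, 45 mm from the lever's axis on the far side from the robot. The collar drops over it and rests on the rail
- squeegee: bystander: wooden squeegee lying beyond the rail, 200 mm long along its y, 61 mm wide over its rubber blade, 24 mm high; origin under the wood's centre
- weight_a: bystander: dark steel weight, cylinder 52 mm across, 45 mm tall; origin at its underside
- weight_b: bystander: dark steel weight, cylinder 52 mm across, 45 mm tall; origin at its underside
- jar: bystander: closed jar, 60 mm across, 75 mm tall; origin at its underside
Mind the look-alikes: they are no part of the job. Of the things that look like the collar, take the one that is farthest to the robot's right at the start.

How it is judged (in metres and radians):
On the way:
1. the loose lever is turned until it comes up firm under the fingers (value of joint any of clamp_1, clamp_2, clamp_3 above 0.38 rad and contact force between the fingers and rail above 3 N), for 0.05 s.
At the end, for the whole second after the job is handed in: the loose lever is turned clockwise to its firm stop (over 0.38, under 0.9 rad), the two tight ones are within 0.12 rad of their start, and the red collar rests level (0.1 rad) over the stud behind the loose lever, within 6 mm of its axis and 4 mm of the rail ((((value of joint clamp_1 above 0.38 rad and horizontal distance between collar and stud_1 below 0.006 m and z of collar in the frame of stud_1 below 0.004 m) and value of joint each of clamp_2, clamp_3 below 0.12 rad) or ((value of joint clamp_2 above 0.38 rad and horizontal distance between collar and stud_2 below 0.006 m and z of collar in the frame of stud_2 below 0.004 m) and value of joint each of clamp_1, clamp_3 below 0.12 rad) or ((value of joint clamp_3 above 0.38 rad and horizontal distance between collar and stud_3 below 0.006 m and z of collar in the frame of stud_3 below 0.004 m) and value of joint each of clamp_1, clamp_2 below 0.12 rad)) and linear speed of collar below 0.01 m/s and angle between collar's own z axis and vertical below 0.1 rad); the robot touches nothing.
It fails at once if a tight lever is forced (two levers have been turned over 0.12 rad) (value of joint each of clamp_1, clamp_2 above 0.12 rad or value of joint each of clamp_1, clamp_3 above 0.12 rad or value of joint each of clamp_2, clamp_3 above 0.12 rad).
It fails at once if a lever is forced past its firm stop (over 0.9 rad) (value of joint any of clamp_1, clamp_2, clamp_3 above 0.9 rad).
It fails at once if a lever is turned the slackening way (anticlockwise, over 0.12 rad) (value of joint any of clamp_1, clamp_2, clamp_3 below -0.12 rad).
It fails at once if the fingers push on the rail, its levers or its studs with more than 30 N (contact force between the fingers and rail above 30 N).
It fails at once if a bystander is moved more than 15 mm (distance of any of squeegee, weight_a, weight_b, jar from where it was at the start of the episode above 0.015 m).
It also fails if it takes over 64 s, if anything falls off the work surface, if the arm or the gripper's body presses on something with over 40 N, if the wrist force passes 120 N, or if a joint passes its speed limit or range.

### The arm

A 7-joint arm with a two-finger parallel gripper is mounted at the origin on the work surface. World frame = base frame: x ahead of the robot, y to its left, z up, the work surface at z = 0. Lengths are in m, angles in degrees, forces in N, time in s.
With the tool pointing down it reaches from about 0.4 to 0.85 m from the base axis. Payload 10.4 kg.
Tool frame: the origin (TCP) lies midway between the tips of the shut fingers; the grasp point (between the pads) lies 19 mm behind it; z points along the fingers, y is the line along which they close (so a half turn about z gives the same grasp; the last joint's range is limited). The gripper opens to 85 mm and grips with 20 to 120 N. Pads are 22 mm wide; open, the fingers measure 114 mm over their backs; the gripper's body (76 mm by 85 mm) begins 54 mm behind the grasp point. The pads swing forward as they close: fully open they stand 13 mm farther back than shut.
Start: joints at [66.773, 19.034, -3.707, 83.658, 1.238, 77.344, -5.071], TCP at [0.233, -0.58, 0.231] pointing down, gripper open.
Joint ranges: [-148.97, 148.97], [-28.65, 121.19], [-84.17, 76.75], [9.2, 138.47], [-72.65, 252.65], [3.7, 117.97], [-149.18, 149.18]. Speed limits (degrees/s): [127.2, 127.2, 159.86, 159.86, 180, 180, 180].

### API

Orientations are given as [roll, pitch, yaw] about the fixed x, y, z axes, in that order (R = Rz(yaw) Ry(pitch) Rx(roll)).
In Python, from cell import robot gives the robot as it stands. The module is installed in compiled form; this text tells all that it offers.
- The arm moves only by the tool drive_tool, never from a script. Its argument "commands" is a list of rows, each an object with "dp": the shift along the tool's x, y, z in units of 30 mm (1.0 is 30 mm), a list of three; "rot": the turn, a rotation vector about the tool's x, y, z in rad, a list of three; "hand": the closure, from -1 (fully open) to 1 (shut), so that 0 is half open. A call has 1 to 8 rows; each row shifts and turns the commanded pose from where the row before left it, along the tool's axes as they then stand; what a row does not reach is not made up. A row lasts 1/10 s, in which the tool goes at most 50 mm and 8.59 degrees, less where a joint would pass 70% of its speed; a pose out of reach is approached as far as the arm can. A call is refused whole if a number of a shift passes 1 or a number of a turn 0.15, either way. A call with a gripper value outside its range is refused whole. The fingers move at their own pace and stop on an object; "force" is the grip in N (left out, the last holds). Time passes only in rows, so rows that do not move let the fingers close. It gives the time, the measured TCP pose, the force, the opening and the grip force at its end, in the units of the state.
- robot.get_state(): the state, without advancing time (a new reading comes with each control period).
- robot.get_image(name): name is "side" or "top"; returns (picture, depth): 420x560x3 uint8, red, green, blue; 420x560 float32, m along the optical axis (not along the pixel's ray), 0 where there is no reading.
- robot.calibration(name): a dict with "camera_matrix" (3x3 intrinsics, pixels), "world_to_cam" (4x4, takes a point from world to camera coordinates). Camera axes: x right, y up, looking along -z (the intrinsics and any distortion apply to the point x, -y, -z); pixel columns grow to the right and rows downward; lengths in m; the calibration is good to about 2 mm. A picture is of the moment at which its call begins. calibration takes no time and is no camera call.
- robot.hand_in(): hands the job in; it is judged then, once.
The state is a dict: "clock": time; "joint_positions": joint angles; "qd": joint speeds; "tau": joint torques, N m; "ee_pos": TCP position; "ee_rot": TCP orientation; "contact_force": force on the tool from outside, world axes, zero at the start; "torque": the same for the moment, N m; "gripper_width": opening from 0.0 (shut) to 1.0 (fully open); "gripper_force": force on a finger pad.
Only numpy, scipy, OpenCV 4.12 (cv2) and the standard library are available. Lean on these libraries where they do the work, as an engineer would, in place of code of your own. Each camera call takes 0.05 s, during which the arm holds its last target. There are 200 camera calls.

## Working session

There is one attempt and no reset: what is moved stays moved. The work goes in short steps, Python scripts to look and compute and a tool call to move; the robot and the scene stay as the last step left them, time stands still between calls to the robot, and variables do not carry over. Pictures are saved under pics/ and viewed, at most 10 in all, crops included, and the job is handed in when it is done.

Besides the shell and the picture viewer there is one more tool, called after "Emit:" as name(argument=value, ...) on one line, values as JSON. drive_tool: Moves the arm, as the interface text tells. Its arguments: {"type":"object","properties":{"commands":{"type":"array"},"force":{"type":"number"}},"required":["commands"]}

```bash
mkdir -p pics
python3 - <<'E'
from cell import robot
import cv2,numpy as np
for n in("top","side"):
    p,d=robot.get_image(n); cv2.imwrite(f"pics/{n}0.png",p[:,:,::-1]); np.save(f"{n}0.npy",d); np.save(f"{n}0p.npy",p)
    c=robot.calibration(n); print(n,c)
print(robot.get_state())
E
```

```text
top {'camera_matrix': array([[409.60616929,   0.        , 270.89641034],
       [  0.        , 409.60616929, 208.88724383],
       [  0.        ,   0.        ,   1.        ]]), 'world_to_cam': array([[-0.00407683, -0.99997802, -0.00522947,  0.03407959],
       [ 0.99552133, -0.00455247,  0.09442757, -0.57558566],
       [-0.0944493 , -0.00482108,  0.995518  , -1.21271857],
       [ 0.        ,  0.        ,  0.        ,  1.        ]])}
side {'camera_matrix': array([[393.23982425,   0.        , 281.68878529],
       [  0.        , 393.23982425, 208.10840885],
       [  0.        ,   0.        ,   1.        ]]), 'world_to_cam': array([[-0.99947842, -0.02942403, -0.01330815,  0.59449248],
       [ 0.00649808, -0.5869116 ,  0.80962494, -0.06310718],
       [-0.03163313,  0.80911618,  0.58679668, -1.29793085],
       [ 0.        ,  0.        ,  0.        ,  1.        ]])}
{'clock': 0.1, 'joint_positions': array([66.77280562, 19.06809051, -3.70776187, 83.69974145,  1.23792257,
       77.34373163, -5.0714557 ]), 'qd': array([ 0.07095649, -0.12302885, -0.00556161, -0.12175819,  0.0209906 ,
       -0.00461862,  0.00132267]), 'tau': array([ 1.99191629e-03, -6.26747632e+01,  4.96811152e-02, -3.92431533e+01,
        1.62892928e-02,  6.94825329e-03, -3.25038889e-05]), 'ee_pos': array([ 0.23332475, -0.57946103,  0.2306105 ]), 'ee_rot': array([-1.79928375e+02,  3.30398621e-03,  2.19333665e+01]), 'contact_force': array([-0.64089403,  0.09960422,  0.17683778]), 'torque': array([0.02764899, 0.00559028, 0.01688717]), 'gripper_force': 0.0, 'gripper_width': 0.9987607437634792}
```

View pics/top0.png

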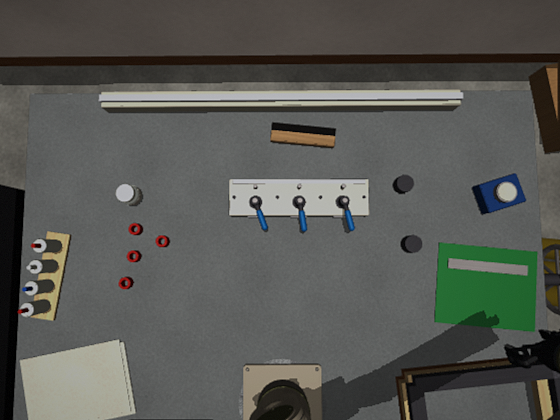

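View pics/side0.png

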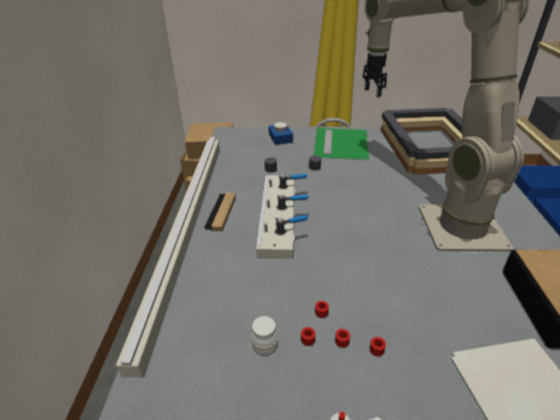

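The top view shows hubs near (256,201), (300,201) and (344,201), with blue handles pointing down and to the right, and studs just above each hub. There are four red rings; the rightmost is at (163,241). The side view confirms this layout, with the arm clear of the rail. Next I'll measure.

```bash
cat > h.py <<'E'
import numpy as np,cv2
from cell import robot
def ray(n,u,v):
    c=robot.calibration(n);K=c["camera_matrix"];T=c["world_to_cam"]
    d=np.array([(u-K[0,2])/K[0,0],-(v-K[1,2])/K[1,1],-1.]);R=T[:3,:3]
    return -R.T@T[:3,3],R.T@d
def plane(n,u,v,z):
    o,d=ray(n,u,v);return o+d*(z-o[2])/d[2]
def blobs(p,cond,amin=15):
    k,l,s,c=cv2.connectedComponentsWithStats(cond.astype(np.uint8))
    return [(c[i],s[i],l==i) for i in range(1,k) if s[i,4]>=amin]
def red(p):
    p=p.astype(int);return (p[...,0]>100)&(p[...,1]<60)&(p[...,2]<60)
def blue(p):
    p=p.astype(int);return (p[...,2]>90)&(p[...,2]>p[...,0]+50)&(p[...,2]>p[...,1]+30)
E
python3 - <<'E'
from h import *
np.set_printoptions(precision=4,suppress=True)
p=np.load("top0p.npy");s=np.load("side0p.npy")
for n,q in(("top",p),("side",s)):
  for nm,f,z in(("red",red,.03 if n=="top" else .02),("blue",blue,.074)):
    for c,st,m in blobs(q,f(q)): 
        print(n,nm,c,st,plane(n,*c,z))
        if nm=="blue" and st[4]<400:
            ys,xs=np.nonzero(m);P=np.array([plane(n,a,b,.074)for a,b in zip(xs,ys)])[:,:2]
            _,_,v=np.linalg.svd(P-P.mean(0));print("   dir",v[0], np.ptp((P-P.mean(0))@v[0]))
g=(p.min(2)>190)
for c,st,m in blobs(p,g,1000):
    r=cv2.minAreaRect(np.argwhere(m)[:,::-1].astype(np.float32));b=cv2.boxPoints(r)
    print(c,st,r);print([plane("top",*x,.04) for x in b])
cv2.imwrite("pics/c.png",cv2.resize(p[165:245,220:380,::-1],None,fx=5,fy=5,interpolation=cv2.INTER_CUBIC))
E
```

```text
top red [134.0571 228.4286] [129 223  11  12  70] [0.5182 0.444  0.03  ]
top red [160.9848 240.803 ] [156 236  11  11  66] [0.4807 0.362  0.03  ]
top red [132.1846 255.8154] [127 251  12  11  65] [0.4363 0.4474 0.03  ]
top red [123.9851 282.597 ] [119 277  11  12  67] [0.3572 0.4696 0.03  ]
top blue [500.2192 193.0199] [481 175  44  37 552] [ 0.6147 -0.6373  0.074 ]
top blue [261.5644 219.3267] [257 210  10  20 101] [0.5409 0.0586 0.074 ]
   dir [-0.9411 -0.3381] 0.0589989006500149
top blue [302.5941 220.6139] [299 211   8  20 101] [ 0.5367 -0.0605  0.074 ]
   dir [-0.9894 -0.1454] 0.056767442051356636
top blue [349.4216 219.6961] [345 210  10  21 102] [ 0.5387 -0.1964  0.074 ]
   dir [-0.9696 -0.2446] 0.06040731054934679
top blue [ 23.5333 288.8667] [ 22 287   4   5  15] [0.3441 0.742  0.074 ]
   dir [-0.8949 -0.4463] 0.011691239243492885
side red [321.5    306.8023] [316 302  12  10  86] [0.4815 0.358  0.02  ]
side red [307.7455 333.9364] [301 328  14  12 110] [0.5189 0.4413 0.02  ]
side red [342.2973 335.4595] [336 329  14  13 111] [0.4364 0.444  0.02  ]
side red [377.6957 344.    ] [371 338  14  13 115] [0.356 0.466 0.02 ]
side red [341.5926 415.1852] [340 412   5   7  27] [0.4557 0.6327 0.02  ]
side blue [279.9174 131.5872] [269 126  23  10 109] [ 0.6186 -0.5754  0.074 ]
   dir [-0.8401  0.5425] 0.12650150220229395
side blue [540.9777 175.9653] [519 166  41  22 807] [-0.3305 -0.2055  0.074 ]
side blue [298.1887 175.7547] [291 174  16   5  53] [ 0.5395 -0.2005  0.074 ]
   dir [-0.9582 -0.2862] 0.05650005929664642
side blue [298.9385 196.7538] [291 195  17   5  65] [ 0.5376 -0.0646  0.074 ]
   dir [-0.9865 -0.1635] 0.055157144569075604
side blue [551.4067 206.9327] [537 198  23  27 327] [-0.269  -0.0148  0.074 ]
   dir [0.2934 0.956 ] 0.15295410250436786
side blue [298.5316 218.0253] [290 215  18   7  79] [0.5396 0.0533 0.074 ]
   dir [0.9109 0.4127] 0.05860814960796544
```

View pics/c.png

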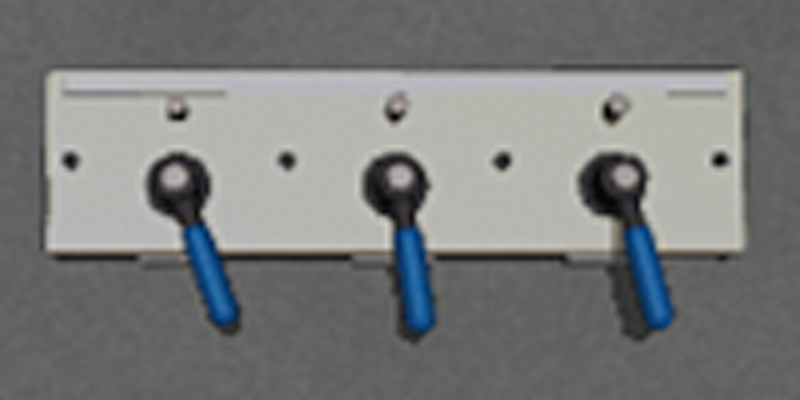

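Emit:
drive_tool(commands=[{"dp":[0,0,0],"rot":[0,0,0.128],"hand":1},{"dp":[0,0,0],"rot":[0,0,0.128],"hand":1},{"dp":[0,0,0],"rot":[0,0,0.127],"hand":1},{"dp":[1,-1,0],"rot":[0,0,0],"hand":1},{"dp":[1,-1,0],"rot":[0,0,0],"hand":1},{"dp":[1,-1,0],"rot":[0,0,0],"hand":1},{"dp":[1,-1,0],"rot":[0,0,0],"hand":1},{"dp":[1,-1,0],"rot":[0,0,0],"hand":1}])

```text
clock: 0.9
ee_pos: [0.3844, -0.4283, 0.231]
ee_rot: [-180.0, 0.0, -0.0]
contact_force: [-0.2, -0.3, -0.3]
gripper_width: -0.002
gripper_force: 0.0
```

Run:
```python
from h import *
np.set_printoptions(precision=4,suppress=True)
for u in((177,104),(398,102),(615,104)): print("stud",plane("top",220+u[0]/5,165+u[1]/5,.072))
for u in((175,178),(399,178),(624,178)): print("hub",plane("top",220+u[0]/5,165+u[1]/5,.085))
for u in((45,70),(743,70),(743,252),(45,252)): print("rail",plane("top",220+u[0]/5,165+u[1]/5,.04))
for u in ((403,184),(412,244)): print("w",plane("top",*u,.045))
```

```text
stud [0.6397 0.0766 0.072 ]
stud [ 0.6403 -0.0531  0.072 ]
stud [ 0.6385 -0.1802  0.072 ]
hub [0.5945 0.0772 0.085 ]
hub [ 0.5939 -0.0523  0.085 ]
hub [ 0.5933 -0.1823  0.085 ]
rail [0.6657 0.1576 0.04  ]
rail [ 0.6636 -0.2633  0.04  ]
rail [ 0.5536 -0.2603  0.04  ]
rail [0.5555 0.157  0.04  ]
w [ 0.6471 -0.3646  0.045 ]
w [ 0.4679 -0.385   0.045 ]
```

Emit:
drive_tool(commands=[{"dp":[0.8,-0.92,0],"rot":[0,0,0],"hand":1},{"dp":[0.8,-0.92,0],"rot":[0,0,0],"hand":1},{"dp":[0.8,-0.92,0],"rot":[0,0,0],"hand":1},{"dp":[0.8,-0.92,0],"rot":[0,0,0],"hand":1},{"dp":[0.8,-0.92,0],"rot":[0,0,0],"hand":1},{"dp":[0.77,-0.92,0],"rot":[0,0,0],"hand":1},{"dp":[0,0,0.9],"rot":[0,0,0],"hand":1},{"dp":[0,0,0.9],"rot":[0,0,0],"hand":1}])

```text
clock: 1.7
ee_pos: [0.5277, -0.2629, 0.1768]
ee_rot: [180.0, -0.1, 0.1]
contact_force: [-0.3, -1.3, -1.1]
gripper_width: 0.001
gripper_force: 0.0
```

Emit:
drive_tool(commands=[{"dp":[0,0,0.9],"rot":[0,0,0],"hand":1},{"dp":[0,0,0.9],"rot":[0,0,0],"hand":1},{"dp":[0,0,0.9],"rot":[0,0,0],"hand":1},{"dp":[0,0,0.9],"rot":[0,0,0],"hand":1},{"dp":[0,0,0.45],"rot":[0,0,0],"hand":1},{"dp":[0,-0.3,0],"rot":[0,0,0],"hand":1},{"dp":[0,-0.3,0],"rot":[0,0,0],"hand":1},{"dp":[0,-0.2,0],"rot":[0,0,0],"hand":1}])

```text
clock: 2.5
ee_pos: [0.5278, -0.239, 0.0574]
ee_rot: [180.0, -0.1, 0.1]
contact_force: [0.3, 0.6, 0.8]
gripper_width: 0.002
gripper_force: 0.0
```

Emit:
drive_tool(commands=[{"dp":[0,-0.05,0],"rot":[0,0,0],"hand":1},{"dp":[0,-0.05,0],"rot":[0,0,0],"hand":1},{"dp":[0,-0.05,0],"rot":[0,0,0],"hand":1},{"dp":[0,-0.05,0],"rot":[0,0,0],"hand":1},{"dp":[0,-0.05,0],"rot":[0,0,0],"hand":1},{"dp":[0,-0.05,0],"rot":[0,0,0],"hand":1},{"dp":[0,0,0],"rot":[0,0,0],"hand":1}])

```text
clock: 3.2
ee_pos: [0.5267, -0.231, 0.0558]
ee_rot: [-180.0, 0.0, 0.0]
contact_force: [0.6, -0.4, -0.7]
gripper_width: 0.001
gripper_force: 0.0
```

Emit:
drive_tool(commands=[{"dp":[0,-0.04,0],"rot":[0,0,0],"hand":1},{"dp":[0,-0.04,0],"rot":[0,0,0],"hand":1},{"dp":[0,-0.04,0],"rot":[0,0,0],"hand":1},{"dp":[0,0,0],"rot":[0,0,0],"hand":1}])

```text
clock: 3.6
ee_pos: [0.5267, -0.2274, 0.0558]
ee_rot: [-180.0, -0.0, 0.0]
contact_force: [-0.3, -1.2, 0.2]
gripper_width: -0.0
gripper_force: 0.0
```

Emit:
drive_tool(commands=[{"dp":[0,-0.04,0],"rot":[0,0,0],"hand":1},{"dp":[0,-0.04,0],"rot":[0,0,0],"hand":1},{"dp":[0,-0.04,0],"rot":[0,0,0],"hand":1},{"dp":[0,0,0],"rot":[0,0,0],"hand":1}])

```text
clock: 4.0
ee_pos: [0.5265, -0.2242, 0.0558]
ee_rot: [180.0, 0.0, -0.0]
contact_force: [-0.6, -0.6, 0.7]
gripper_width: 0.0
gripper_force: 0.4
```

Emit:
drive_tool(commands=[{"dp":[0,-0.03,0],"rot":[0,0,0],"hand":1},{"dp":[0,-0.03,0],"rot":[0,0,0],"hand":1},{"dp":[0,0,0],"rot":[0,0,0],"hand":1}])

```text
clock: 4.3
ee_pos: [0.5263, -0.2227, 0.0558]
ee_rot: [180.0, 0.0, -0.0]
contact_force: [-0.6, -3.0, 0.4]
gripper_width: -0.002
gripper_force: 1.4
```

Emit:
drive_tool(commands=[{"dp":[0,-0.03,0],"rot":[0,0,0],"hand":1},{"dp":[0,-0.03,0],"rot":[0,0,0],"hand":1},{"dp":[0,0,0],"rot":[0,0,0],"hand":1}])

```text
clock: 4.6
ee_pos: [0.5261, -0.2215, 0.0558]
ee_rot: [179.9, 0.0, -0.1]
contact_force: [-2.2, -6.2, 0.9]
gripper_width: -0.003
gripper_force: 2.5
```

Lever 3 springs stiffly (6 N after about 2 mm), so it is tight. On to lever 2.

Emit:
drive_tool(commands=[{"dp":[0,0.5,0],"rot":[0,0,0],"hand":1},{"dp":[0,0,-1],"rot":[0,0,0],"hand":1},{"dp":[0,0,-1],"rot":[0,0,0],"hand":1},{"dp":[0,-0.9,-0.2],"rot":[0,0,0],"hand":1},{"dp":[0,-0.9,0],"rot":[0,0,0],"hand":1},{"dp":[0,-0.9,0],"rot":[0,0,0],"hand":1},{"dp":[0,-0.9,0],"rot":[0,0,0],"hand":1},{"dp":[0,-0.75,0],"rot":[0,0,0],"hand":1}])

```text
clock: 5.4
ee_pos: [0.5271, -0.1033, 0.1221]
ee_rot: [-179.9, -0.1, 0.1]
contact_force: [0.4, 0.4, 0.1]
gripper_width: -0.003
gripper_force: 0.0
```

Emit:
drive_tool(commands=[{"dp":[0,0,0],"rot":[0,0,0],"hand":1},{"dp":[0,0,0.8],"rot":[0,0,0],"hand":1},{"dp":[0,0,0.8],"rot":[0,0,0],"hand":1},{"dp":[0,0,0.6],"rot":[0,0,0],"hand":1},{"dp":[0,0,0],"rot":[0,0,0],"hand":1}])

```text
clock: 5.9
ee_pos: [0.5252, -0.1054, 0.0536]
ee_rot: [-179.9, 0.2, -0.0]
contact_force: [-0.2, -0.2, 0.6]
gripper_width: 0.002
gripper_force: 0.0
```

Expect contact near y = -0.087.

Emit:
drive_tool(commands=[{"dp":[0,-0.06,0],"rot":[0,0,0],"hand":1},{"dp":[0,-0.06,0],"rot":[0,0,0],"hand":1},{"dp":[0,-0.06,0],"rot":[0,0,0],"hand":1},{"dp":[0,-0.06,0],"rot":[0,0,0],"hand":1},{"dp":[0,-0.06,0],"rot":[0,0,0],"hand":1},{"dp":[0,-0.06,0],"rot":[0,0,0],"hand":1},{"dp":[0,-0.06,0],"rot":[0,0,0],"hand":1},{"dp":[0,0,0],"rot":[0,0,0],"hand":1}])

```text
clock: 6.7
ee_pos: [0.5267, -0.092, 0.0558]
ee_rot: [-180.0, -0.0, 0.0]
contact_force: [0.3, 0.1, -0.4]
gripper_width: 0.001
gripper_force: 0.0
```

Emit:
drive_tool(commands=[{"dp":[0,-0.04,0],"rot":[0,0,0],"hand":1},{"dp":[0,-0.04,0],"rot":[0,0,0],"hand":1},{"dp":[0,-0.04,0],"rot":[0,0,0],"hand":1},{"dp":[0,-0.04,0],"rot":[0,0,0],"hand":1},{"dp":[0,0,0],"rot":[0,0,0],"hand":1}])

```text
clock: 7.2
ee_pos: [0.5267, -0.0873, 0.0558]
ee_rot: [180.0, -0.0, 0.0]
contact_force: [0.8, -0.7, -0.2]
gripper_width: -0.001
gripper_force: 0.0
```

Emit:
drive_tool(commands=[{"dp":[0,-0.03,0],"rot":[0,0,0],"hand":1},{"dp":[0,-0.03,0],"rot":[0,0,0],"hand":1},{"dp":[0,-0.03,0],"rot":[0,0,0],"hand":1},{"dp":[0,0,0],"rot":[0,0,0],"hand":1}])

```text
clock: 7.6
ee_pos: [0.5264, -0.0852, 0.0558]
ee_rot: [180.0, 0.0, -0.0]
contact_force: [-1.0, -2.6, 1.2]
gripper_width: -0.0
gripper_force: 1.1
```

Emit:
drive_tool(commands=[{"dp":[0,-0.03,0],"rot":[0,0,0],"hand":1},{"dp":[0,-0.03,0],"rot":[0,0,0],"hand":1},{"dp":[0,-0.03,0],"rot":[0,0,0],"hand":1},{"dp":[0,0,0],"rot":[0,0,0],"hand":1}])

```text
clock: 8.0
ee_pos: [0.5261, -0.0834, 0.0557]
ee_rot: [179.9, 0.1, -0.1]
contact_force: [-2.8, -5.3, 1.4]
gripper_width: -0.002
gripper_force: 2.9
```

Lever 2 is tight as well. Next, lever 1.

Emit:
drive_tool(commands=[{"dp":[0,0.5,0],"rot":[0,0,0],"hand":1},{"dp":[0,0,-1],"rot":[0,0,0],"hand":1},{"dp":[0,0,-1],"rot":[0,0,0],"hand":1},{"dp":[0,-0.9,-0.2],"rot":[0,0,0],"hand":1},{"dp":[0,-0.9,0],"rot":[0,0,0],"hand":1},{"dp":[0,-0.9,0],"rot":[0,0,0],"hand":1},{"dp":[0,-0.9,0],"rot":[0,0,0],"hand":1},{"dp":[0,0,0],"rot":[0,0,0],"hand":1}])

```text
clock: 8.8
ee_pos: [0.527, 0.015, 0.1222]
ee_rot: [-179.9, -0.1, 0.3]
contact_force: [0.7, 0.5, 0.0]
gripper_width: -0.001
gripper_force: 0.0
```

Emit:
drive_tool(commands=[{"dp":[0,0,0.8],"rot":[0,0,0],"hand":1},{"dp":[0,0,0.8],"rot":[0,0,0],"hand":1},{"dp":[0,0,0.6],"rot":[0,0,0],"hand":1},{"dp":[0,-0.1,0],"rot":[0,0,0],"hand":1},{"dp":[0,-0.1,0],"rot":[0,0,0],"hand":1},{"dp":[0,-0.1,0],"rot":[0,0,0],"hand":1},{"dp":[0,0,0],"rot":[0,0,0],"hand":1}])

```text
clock: 9.5
ee_pos: [0.5275, 0.0205, 0.0569]
ee_rot: [-180.0, -0.1, 0.0]
contact_force: [0.0, 0.1, 0.2]
gripper_width: 0.002
gripper_force: 0.0
```

Emit:
drive_tool(commands=[{"dp":[0,-0.06,0],"rot":[0,0,0],"hand":1},{"dp":[0,-0.06,0],"rot":[0,0,0],"hand":1},{"dp":[0,-0.06,0],"rot":[0,0,0],"hand":1},{"dp":[0,-0.06,0],"rot":[0,0,0],"hand":1},{"dp":[0,-0.05,0],"rot":[0,0,0],"hand":1},{"dp":[0,0,0],"rot":[0,0,0],"hand":1}])

```text
clock: 10.1
ee_pos: [0.5264, 0.0284, 0.0557]
ee_rot: [180.0, 0.0, -0.0]
contact_force: [-0.9, -2.2, 1.2]
gripper_width: 0.0
gripper_force: 0.7
```

Emit:
drive_tool(commands=[{"dp":[0,-0.04,0],"rot":[0,0,0],"hand":1},{"dp":[0,-0.04,0],"rot":[0,0,0],"hand":1},{"dp":[0,-0.04,0],"rot":[0,0,0],"hand":1},{"dp":[0,-0.04,0],"rot":[0,0,0],"hand":1},{"dp":[0,0,0],"rot":[0,0,0],"hand":1}])

```text
clock: 10.6
ee_pos: [0.5268, 0.0336, 0.0558]
ee_rot: [-180.0, -0.0, 0.0]
contact_force: [-0.3, -1.6, -1.2]
gripper_width: 0.002
gripper_force: 0.5
```

It turns at about 1.6 N, so lever 1 is the loose one. The firm stop should come at y between 0.059 and 0.081.

Emit:
drive_tool(commands=[{"dp":[0,-0.08,0],"rot":[0,0,0],"hand":1},{"dp":[0,-0.08,0],"rot":[0,0,0],"hand":1},{"dp":[0,-0.08,0],"rot":[0,0,0],"hand":1},{"dp":[0,-0.08,0],"rot":[0,0,0],"hand":1},{"dp":[0,-0.08,0],"rot":[0,0,0],"hand":1},{"dp":[0,-0.08,0],"rot":[0,0,0],"hand":1},{"dp":[0,-0.08,0],"rot":[0,0,0],"hand":1},{"dp":[0,-0.08,0],"rot":[0,0,0],"hand":1}])

```text
clock: 11.4
ee_pos: [0.5267, 0.0528, 0.0558]
ee_rot: [180.0, 0.0, -0.0]
contact_force: [-1.4, -1.5, -0.2]
gripper_width: -0.0
gripper_force: 0.9
```

Emit:
drive_tool(commands=[{"dp":[0,-0.04,0],"rot":[0,0,0],"hand":1},{"dp":[0,-0.04,0],"rot":[0,0,0],"hand":1},{"dp":[0,-0.04,0],"rot":[0,0,0],"hand":1},{"dp":[0,0,0],"rot":[0,0,0],"hand":1}])

```text
clock: 11.8
ee_pos: [0.5267, 0.0563, 0.0558]
ee_rot: [-180.0, -0.0, -0.0]
contact_force: [-1.8, -1.0, -0.5]
gripper_width: -0.004
gripper_force: 0.6
```

Emit:
drive_tool(commands=[{"dp":[0,-0.04,0],"rot":[0,0,0],"hand":1},{"dp":[0,-0.04,0],"rot":[0,0,0],"hand":1},{"dp":[0,-0.04,0],"rot":[0,0,0],"hand":1},{"dp":[0,0,0],"rot":[0,0,0],"hand":1}])

```text
clock: 12.2
ee_pos: [0.5267, 0.06, 0.0558]
ee_rot: [-180.0, -0.0, 0.0]
contact_force: [-1.5, -2.0, -0.4]
gripper_width: 0.0
gripper_force: 0.7
```

Emit:
drive_tool(commands=[{"dp":[0,-0.04,0],"rot":[0,0,0],"hand":1},{"dp":[0,-0.04,0],"rot":[0,0,0],"hand":1},{"dp":[0,-0.04,0],"rot":[0,0,0],"hand":1},{"dp":[0,0,0],"rot":[0,0,0],"hand":1}])

```text
clock: 12.6
ee_pos: [0.5267, 0.0636, 0.0558]
ee_rot: [-180.0, -0.0, 0.0]
contact_force: [-1.7, -1.0, 0.5]
gripper_width: -0.001
gripper_force: 0.7
```

Emit:
drive_tool(commands=[{"dp":[0,-0.04,0],"rot":[0,0,0],"hand":1},{"dp":[0,-0.04,0],"rot":[0,0,0],"hand":1},{"dp":[0,-0.04,0],"rot":[0,0,0],"hand":1},{"dp":[0,0,0],"rot":[0,0,0],"hand":1}])

```text
clock: 13.0
ee_pos: [0.5268, 0.0673, 0.0559]
ee_rot: [-180.0, -0.0, 0.0]
contact_force: [-1.0, -1.2, -0.7]
gripper_width: -0.001
gripper_force: 0.6
```

Emit:
drive_tool(commands=[{"dp":[0,-0.04,0],"rot":[0,0,0],"hand":1},{"dp":[0,-0.04,0],"rot":[0,0,0],"hand":1},{"dp":[0,-0.04,0],"rot":[0,0,0],"hand":1},{"dp":[0,0,0],"rot":[0,0,0],"hand":1}])

```text
clock: 13.4
ee_pos: [0.5269, 0.0708, 0.0559]
ee_rot: [-180.0, -0.0, 0.0]
contact_force: [0.2, -1.3, -0.8]
gripper_width: 0.004
gripper_force: 0.6
```

Emit:
drive_tool(commands=[{"dp":[0,-0.04,0],"rot":[0,0,0],"hand":1},{"dp":[0,-0.04,0],"rot":[0,0,0],"hand":1},{"dp":[0,0,0],"rot":[0,0,0],"hand":1}])

```text
clock: 13.7
ee_pos: [0.5268, 0.0732, 0.0559]
ee_rot: [-180.0, -0.0, -0.0]
contact_force: [1.0, -1.1, -1.3]
gripper_width: 0.002
gripper_force: 0.6
```

Emit:
drive_tool(commands=[{"dp":[0,-0.04,0],"rot":[0,0,0],"hand":1},{"dp":[0,-0.04,0],"rot":[0,0,0],"hand":1},{"dp":[0,0,0],"rot":[0,0,0],"hand":1}])

```text
clock: 14.0
ee_pos: [0.5268, 0.0755, 0.0558]
ee_rot: [180.0, -0.0, 0.0]
contact_force: [0.8, -1.9, 0.0]
gripper_width: -0.004
gripper_force: 0.6
```

Emit:
drive_tool(commands=[{"dp":[0,-0.04,0],"rot":[0,0,0],"hand":1},{"dp":[0,-0.04,0],"rot":[0,0,0],"hand":1},{"dp":[0,0,0],"rot":[0,0,0],"hand":1}])

```text
clock: 14.3
ee_pos: [0.5269, 0.0771, 0.0558]
ee_rot: [179.9, -0.0, -0.0]
contact_force: [2.0, -4.8, -0.7]
gripper_width: 0.001
gripper_force: 1.8
```

Emit:
drive_tool(commands=[{"dp":[0,-0.04,0],"rot":[0,0,0],"hand":1},{"dp":[0,-0.02,0],"rot":[0,0,0],"hand":1},{"dp":[0,0,0],"rot":[0,0,0],"hand":1}])

```text
clock: 14.6
ee_pos: [0.5271, 0.078, 0.0558]
ee_rot: [179.9, -0.0, -0.1]
contact_force: [2.4, -7.3, 0.1]
gripper_width: 0.003
gripper_force: 3.1
```

The push has jumped to 7.7 N, so lever 1 is firm. I'll retreat and go to the collar.

Emit:
drive_tool(commands=[{"dp":[0,0.6,0],"rot":[0,0,0],"hand":1},{"dp":[0,0.2,-1],"rot":[0,0,0],"hand":1},{"dp":[0,0,-1],"rot":[0,0,0],"hand":1},{"dp":[-0.15,-1,-1],"rot":[0,0,0],"hand":1},{"dp":[-0.15,-1,0],"rot":[0,0,0],"hand":1},{"dp":[-0.15,-1,0],"rot":[0,0,0],"hand":-0.6},{"dp":[-0.15,-1,0],"rot":[0,0,0],"hand":-1},{"dp":[-0.15,-1,0],"rot":[0,0,0],"hand":-1}])

```text
clock: 15.4
ee_pos: [0.5035, 0.2074, 0.1459]
ee_rot: [-180.0, 0.0, 0.0]
contact_force: [0.5, -0.1, 0.9]
gripper_width: 0.505
gripper_force: 0.0
```

Emit:
drive_tool(commands=[{"dp":[-0.15,-1,0],"rot":[0,0,0],"hand":-1},{"dp":[-0.15,-1,0],"rot":[0,0,0],"hand":-1},{"dp":[-0.15,-1,0],"rot":[0,0,0],"hand":-1},{"dp":[-0.15,-1,0],"rot":[0,0,0],"hand":-1},{"dp":[-0.15,-1,0],"rot":[0,0,0],"hand":-1},{"dp":[0,0,0],"rot":[0,0,0],"hand":-1}])

```text
clock: 16.0
ee_pos: [0.4787, 0.3609, 0.1458]
ee_rot: [-179.8, 0.1, 0.4]
contact_force: [0.3, -0.3, 0.0]
gripper_width: 1.003
gripper_force: 0.0
```

Emit:
drive_tool(commands=[{"dp":[0.06,0,0.8],"rot":[0,0,0],"hand":-1},{"dp":[0,0,0.9],"rot":[0,0,0],"hand":-1},{"dp":[0,0,0.9],"rot":[0,0,0],"hand":-1},{"dp":[0,0,0.9],"rot":[0,0,0],"hand":-1},{"dp":[0,0,0.7],"rot":[0,0,0],"hand":-1},{"dp":[0,0,0.43],"rot":[0,0,0],"hand":-1},{"dp":[0,0,0],"rot":[0,0,0],"hand":-1}])

```text
clock: 16.7
ee_pos: [0.4826, 0.3548, 0.0053]
ee_rot: [179.9, 0.1, -0.0]
contact_force: [0.3, -0.2, 0.5]
gripper_width: 0.999
gripper_force: 0.0
```

Emit:
drive_tool(commands=[{"dp":[0,0,0],"rot":[0,0,0],"hand":0},{"dp":[0,0,0],"rot":[0,0,0],"hand":0.5},{"dp":[0,0,0],"rot":[0,0,0],"hand":1},{"dp":[0,0,0],"rot":[0,0,0],"hand":1},{"dp":[0,0,0],"rot":[0,0,0],"hand":1},{"dp":[0,0,0],"rot":[0,0,0],"hand":1}], force=25)

```text
clock: 17.3
ee_pos: [0.4841, 0.3561, 0.008]
ee_rot: [-180.0, -0.1, -0.0]
contact_force: [-0.4, -0.9, 6.9]
gripper_width: 0.399
gripper_force: 25.7
```

Run:
```python
from h import *
np.set_printoptions(precision=4,suppress=True)
print(robot.get_state()["ee_pos"])
for n,f in(("top",red),("side",red)):
  p,d=robot.get_image(n); cv2.imwrite(f"pics/{n}1.png",p[:,:,::-1])
  for c,st,m in blobs(p,red(p),5): print(n,c,st,plane(n,*c,.03 if n=="top" else .02))
  if n=="top": 
    for c,st,m in blobs(p,blue(p),50):
      if st[4]<300:
        P=np.array([plane(n,b,a,.074)for a,b in np.argwhere(m)])[:,:2]; print(plane(n,*c,.074),np.linalg.svd(P-P.mean(0))[2][0])
  b=p[130:390,160:480] if n=="side" else p[160:300,100:380]
  cv2.imwrite(f"pics/{n}1c.png",cv2.resize(b[:,:,::-1],None,fx=2,fy=2,interpolation=cv2.INTER_CUBIC))
```

```text
[0.4841 0.3561 0.008 ]
top [ 32.4615 245.1538] [ 31 244   4   4  13] [0.4693 0.7485 0.03  ]
top [123.9851 282.597 ] [119 277  11  12  67] [0.3572 0.4696 0.03  ]
top [ 19.3846 311.3846] [ 18 310   4   4  13] [0.2741 0.7773 0.03  ]
[0.541  0.0984 0.074 ] [-0.9383  0.3457]
[ 0.5375 -0.059   0.074 ] [-0.9921 -0.1255]
[ 0.5379 -0.1952  0.074 ] [-0.9747 -0.2235]
side [307.7857 333.9643] [301 328  14  12 112] [0.5188 0.4414 0.02  ]
side [342.2973 335.4595] [336 329  14  13 111] [0.4364 0.444  0.02  ]
side [377.7966 344.1102] [371 338  14  13 118] [0.3558 0.4663 0.02  ]
side [341.5    415.2308] [340 412   4   7  26] [0.4559 0.6328 0.02  ]
```

View pics/side1c.png

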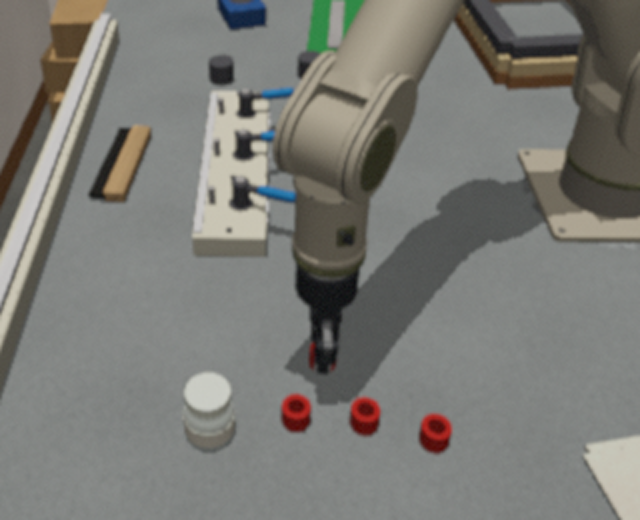

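The side view shows the collar gripped at about (323,357) in the crop, with the bystanders untouched. Lever 1 has turned about 0.70 rad. I'll lift and carry the collar to above stud 1.

Emit:
drive_tool(commands=[{"dp":[0,0,-0.5],"rot":[0,0,0],"hand":1},{"dp":[0,0,-1],"rot":[0,0,0],"hand":1},{"dp":[0,0,-1],"rot":[0,0,0],"hand":1},{"dp":[0,0,-1],"rot":[0,0,0],"hand":1},{"dp":[0.5,0.9,-0.5],"rot":[0,0,0],"hand":1},{"dp":[0.5,0.9,0],"rot":[0,0,0],"hand":1},{"dp":[0.5,0.9,0],"rot":[0,0,0],"hand":1},{"dp":[0.5,0.9,0],"rot":[0,0,0],"hand":1}])

```text
clock: 18.2
ee_pos: [0.544, 0.2465, 0.1282]
ee_rot: [-180.0, -0.1, 0.0]
contact_force: [-0.1, -0.2, -1.4]
gripper_width: 0.401
gripper_force: 25.1
```

Emit:
drive_tool(commands=[{"dp":[0.5,0.9,0],"rot":[0,0,0],"hand":1},{"dp":[0.5,0.9,0],"rot":[0,0,0],"hand":1},{"dp":[0.5,0.9,0],"rot":[0,0,0],"hand":1},{"dp":[0.5,0.9,0],"rot":[0,0,0],"hand":1},{"dp":[0.5,0.9,0],"rot":[0,0,0],"hand":1},{"dp":[0.5,0.9,0],"rot":[0,0,0],"hand":1},{"dp":[0.2,0.3,0],"rot":[0,0,0],"hand":1},{"dp":[0,0,0],"rot":[0,0,0],"hand":1}])

```text
clock: 19.0
ee_pos: [0.64, 0.0747, 0.1273]
ee_rot: [180.0, -0.0, -0.2]
contact_force: [-0.6, 0.3, -1.6]
gripper_width: 0.401
gripper_force: 25.1
```

Run:
```python
from h import *
np.set_printoptions(precision=4,suppress=True)
print(robot.get_state()["ee_pos"],robot.get_state()["gripper_width"])
p,d=robot.get_image("side"); np.save("s2.npy",p)
q=p[150:280,220:360]
cv2.imwrite("pics/s2c.png",cv2.resize(q[:,:,::-1],None,fx=5,fy=4.6,interpolation=cv2.INTER_CUBIC))
```

```text
[0.64   0.0747 0.1273] 0.4012442611561849
```

View pics/s2c.png

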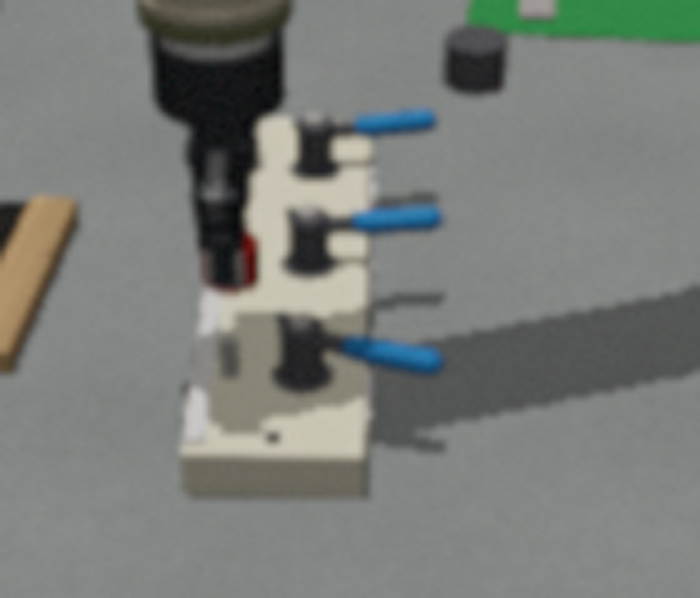

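The side crop shows the collar held at about (230,262), with its red right edge at 256. The stud is at about (229,355), almost directly below it. Now I'll compute both x positions.

Run:
```python
from h import *
np.set_printoptions(precision=4,suppress=True,linewidth=200)
p=np.load("s2.npy").astype(int)
def py(u,v,y):
    o,d=ray("side",u,v);return o+d*(y-o[1])/d[1]
for v in range(200,214,2): print(v,[tuple(p[v,u]) for u in range(257,274)])
print("edge",py(220+256/5,150+262/4.6,.075),"botleft",py(220+205/5,150+275/4.6,.075))
print("stud",py(220+229/5,150+355/4.6,.0775),"hub",py(220+303/5,150+350/4.6,.0775))
for v in range(222,234,2): print(v,[int(p[v,u].sum()//3) for u in range(258,276)])
```

```text
200 [(np.int64(132), np.int64(135), np.int64(133)), (np.int64(125), np.int64(127), np.int64(125)), (np.int64(83), np.int64(86), np.int64(84)), (np.int64(33), np.int64(33), np.int64(35)), (np.int64(19), np.int64(21), np.int64(22)), (np.int64(21), np.int64(22), np.int64(24)), (np.int64(24), np.int64(26), np.int64(27)), (np.int64(21), np.int64(23), np.int64(24)), (np.int64(21), np.int64(23), np.int64(25)), (np.int64(16), np.int64(18), np.int64(17)), (np.int64(19), np.int64(17), np.int64(19)), (np.int64(55), np.int64(34), np.int64(31)), (np.int64(121), np.int64(96), np.int64(86)), (np.int64(171), np.int64(159), np.int64(143)), (np.int64(194), np.int64(187), np.int64(171)), (np.int64(200), np.int64(195), np.int64(180)), (np.int64(201), np.int64(196), np.int64(180))]
202 [(np.int64(135), np.int64(137), np.int64(136)), (np.int64(126), np.int64(129), np.int64(127)), (np.int64(86), np.int64(88), np.int64(87)), (np.int64(37), np.int64(37), np.int64(39)), (np.int64(24), np.int64(23), np.int64(26)), (np.int64(29), np.int64(29), np.int64(30)), (np.int64(31), np.int64(31), np.int64(35)), (np.int64
[... 4277 characters left out ...]
0), np.int64(196), np.int64(180))]
edge [0.6223 0.075  0.1316] botleft [0.6535 0.075  0.1208]
stud [0.6412 0.0775 0.0558] hub [0.5951 0.0775 0.0605]
222 [138, 155, 173, 174, 158, 139, 135, 133, 125, 126, 128, 129, 130, 129, 130, 131, 126, 103]
224 [134, 137, 135, 134, 131, 116, 100, 94, 95, 107, 124, 129, 130, 130, 130, 129, 128, 111]
226 [127, 130, 133, 135, 130, 112, 89, 79, 80, 99, 121, 128, 129, 129, 130, 130, 127, 111]
228 [124, 130, 133, 136, 132, 119, 95, 80, 78, 91, 117, 128, 129, 130, 130, 129, 125, 104]
230 [130, 133, 135, 134, 130, 124, 99, 82, 78, 94, 120, 129, 130, 129, 131, 125, 95, 63]
232 [132, 134, 136, 134, 133, 127, 119, 111, 111, 118, 126, 130, 129, 129, 130, 125, 97, 64]
```

Emit:
drive_tool(commands=[{"dp":[0.03,-0.08,0.4],"rot":[0,0,0],"hand":1},{"dp":[0,0,0.5],"rot":[0,0,0],"hand":1},{"dp":[0,0,0.4],"rot":[0,0,0],"hand":1},{"dp":[0,0,0],"rot":[0,0,0],"hand":1},{"dp":[0,0,0],"rot":[0,0,0],"hand":1}])

```text
clock: 19.55
ee_pos: [0.64, 0.0792, 0.0873]
ee_rot: [180.0, 0.1, 0.0]
contact_force: [-0.5, 0.5, -0.3]
gripper_width: 0.398
gripper_force: 25.1
```

Run:
```python
from h import *
s=robot.get_state();print(s["ee_pos"],s["ee_rot"])
p,d=robot.get_image("side")
cv2.imwrite("pics/s3c.png",cv2.resize(p[180:250,235:315,::-1],None,fx=8,fy=8,interpolation=cv2.INTER_CUBIC))
p,d=robot.get_image("top")
cv2.imwrite("pics/t3c.png",cv2.resize(p[165:245,220:320,::-1],None,fx=6,fy=6,interpolation=cv2.INTER_CUBIC))
```

```text
[0.6400103  0.07917207 0.08734411] [1.79995136e+02 6.01811581e-02 1.23328480e-02]
```

View pics/s3c.png

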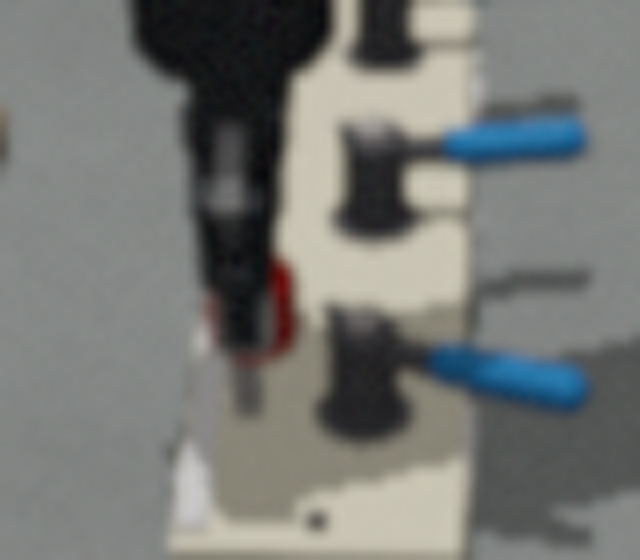

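In the side crop the collar is centred near column 253 and the stud near 248, so the collar needs about +1.5 mm in x. I'll also bring y back about 1.5 mm and descend slowly.

Emit:
drive_tool(commands=[{"dp":[0.05,0.05,0],"rot":[0,0,0],"hand":1},{"dp":[0,0,0.1],"rot":[0,0,0],"hand":1},{"dp":[0,0,0.1],"rot":[0,0,0],"hand":1},{"dp":[0,0,0.1],"rot":[0,0,0],"hand":1},{"dp":[0,0,0.1],"rot":[0,0,0],"hand":1},{"dp":[0,0,0],"rot":[0,0,0],"hand":1}])

```text
clock: 20.25
ee_pos: [0.6415, 0.0774, 0.0752]
ee_rot: [180.0, 0.1, -0.0]
contact_force: [-0.1, 0.5, -0.5]
gripper_width: 0.397
gripper_force: 25.1
```

Emit:
drive_tool(commands=[{"dp":[0,0,0.12],"rot":[0,0,0],"hand":1},{"dp":[0,0,0.12],"rot":[0,0,0],"hand":1},{"dp":[0,0,0.12],"rot":[0,0,0],"hand":1},{"dp":[0,0,0],"rot":[0,0,0],"hand":1}])

```text
clock: 20.65
ee_pos: [0.6415, 0.0774, 0.0643]
ee_rot: [180.0, 0.1, -0.0]
contact_force: [0.7, 0.1, 0.1]
gripper_width: 0.397
gripper_force: 25.1
```

Emit:
drive_tool(commands=[{"dp":[0,0,0.12],"rot":[0,0,0],"hand":1},{"dp":[0,0,0.12],"rot":[0,0,0],"hand":1},{"dp":[0,0,0.12],"rot":[0,0,0],"hand":1},{"dp":[0,0,0.08],"rot":[0,0,0],"hand":1},{"dp":[0,0,0],"rot":[0,0,0],"hand":1}])

```text
clock: 21.15
ee_pos: [0.6416, 0.0774, 0.0514]
ee_rot: [180.0, 0.0, -0.0]
contact_force: [-1.1, -0.9, -1.8]
gripper_width: 0.403
gripper_force: 25.1
```

Emit:
drive_tool(commands=[{"dp":[0,0,0.04],"rot":[0,0,0],"hand":1},{"dp":[0,0,0.03],"rot":[0,0,0],"hand":1},{"dp":[0,0,0],"rot":[0,0,0],"hand":1}])

```text
clock: 21.45
ee_pos: [0.6419, 0.0774, 0.0498]
ee_rot: [180.0, -0.0, -0.0]
contact_force: [-0.2, 0.2, -1.1]
gripper_width: 0.399
gripper_force: 25.1
```

Emit:
drive_tool(commands=[{"dp":[0,0,0.03],"rot":[0,0,0],"hand":1},{"dp":[0,0,0],"rot":[0,0,0],"hand":1},{"dp":[0,0,0],"rot":[0,0,0],"hand":0.1},{"dp":[0,0,0],"rot":[0,0,0],"hand":-0.1},{"dp":[0,0,0],"rot":[0,0,0],"hand":-0.3},{"dp":[0,0,0],"rot":[0,0,0],"hand":-0.6},{"dp":[0,0,0],"rot":[0,0,0],"hand":-0.6}])

```text
clock: 22.15
ee_pos: [0.642, 0.0774, 0.049]
ee_rot: [180.0, -0.0, -0.0]
contact_force: [-0.7, 0.2, -0.3]
gripper_width: 0.798
gripper_force: 0.0
```

Emit:
drive_tool(commands=[{"dp":[0,0,-0.4],"rot":[0,0,0],"hand":-0.6},{"dp":[0,0,-0.8],"rot":[0,0,0],"hand":-0.6},{"dp":[0,0,-1],"rot":[0,0,0],"hand":-0.6},{"dp":[0,0,-1],"rot":[0,0,0],"hand":-0.6},{"dp":[0,1,-1],"rot":[0,0,0],"hand":-0.6},{"dp":[0,1,0],"rot":[0,0,0],"hand":-0.6},{"dp":[-0.5,1,0],"rot":[0,0,0],"hand":-0.6},{"dp":[-0.5,1,0],"rot":[0,0,0],"hand":-0.6}])

```text
clock: 22.95
ee_pos: [0.6117, -0.0435, 0.176]
ee_rot: [-180.0, -0.1, 0.0]
contact_force: [0.6, -1.6, -0.4]
gripper_width: 0.797
gripper_force: 0.0
```

Emit:
drive_tool(commands=[{"dp":[-0.5,1,0],"rot":[0,0,0],"hand":-0.6},{"dp":[-0.5,1,0],"rot":[0,0,0],"hand":-0.6},{"dp":[-0.5,1,0],"rot":[0,0,0],"hand":-0.6},{"dp":[-0.5,1,0],"rot":[0,0,0],"hand":-0.6},{"dp":[-0.5,1,0],"rot":[0,0,0],"hand":-0.6},{"dp":[0,0,0],"rot":[0,0,0],"hand":-0.6}])

```text
clock: 23.55
ee_pos: [0.5347, -0.198, 0.1759]
ee_rot: [179.8, 0.0, -0.4]
contact_force: [-0.3, -0.4, 0.6]
gripper_width: 0.804
gripper_force: 0.0
```

Run:
```python
from h import *
np.set_printoptions(precision=4,suppress=True)
out=[]
for n in("top","side"):
  p,d=robot.get_image(n)
  for c,st,m in blobs(p,red(p)|((p[...,0]>70)&(p[...,1]<45)&(p[...,2]<45)),20): print(n,c,st[4],plane(n,*c,.07 if n=="top" else .06))
  b=p[160:250,220:360] if n=="top" else p[150:240,220:360]
  out.append(cv2.resize(b[:,:,::-1],None,fx=3,fy=3,interpolation=cv2.INTER_CUBIC))
  if n=="top":
    for c,st,m in blobs(p,blue(p),50):
      if st[4]<300:
        P=np.array([plane(n,b,a,.074)for a,b in np.argwhere(m)])[:,:2]; print(plane(n,*c,.074),np.linalg.svd(P-P.mean(0))[2][0])
cv2.imwrite("pics/end.png",np.vstack(out))
print(robot.get_state()["ee_pos"])
```

```text
top [254.8857 186.5143] 70 [0.6379 0.0782 0.07  ]
top [133.9868 228.4474] 76 [0.5162 0.4307 0.07  ]
top [132.2973 255.9054] 74 [0.4367 0.4334 0.07  ]
top [124.3636 282.7403] 77 [0.36   0.4541 0.07  ]
[0.541  0.0984 0.074 ] [-0.9383  0.3457]
[ 0.5375 -0.059   0.074 ] [-0.9921 -0.1255]
side [266.3117 228.3766] 77 [0.6388 0.0887 0.06  ]
side [307.7711 336.1343] 201 [0.5207 0.4767 0.06  ]
side [342.1275 337.6667] 204 [0.4432 0.4792 0.06  ]
side [377.1629 346.3213] 221 [0.368  0.5001 0.06  ]
side [341.5    415.7333] 30 [0.4609 0.6536 0.06  ]
[ 0.5368 -0.193   0.1759]
```

View pics/end.png

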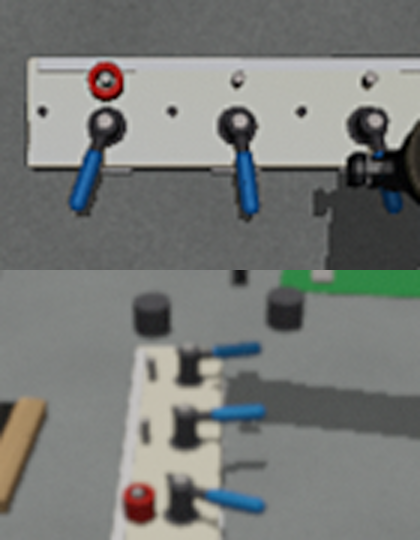

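The collar sits on stud 1 (at (105,80) in the top half), flat on the rail, and measures (0.638, 0.078). Lever 1 is turned, levers 2 and 3 look as they started, and the arm is clear.

```bash
python3 -c "
from cell import robot
print(robot.hand_in())"
```

```text
the job is handed in; nothing more can be done
None
```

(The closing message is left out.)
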